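# Post a specimen cassette through the spring flap of a drop-off box

## Robot

A 6-joint arm with a two-finger parallel gripper is mounted at the origin on the work surface. World frame = base frame: x ahead of the robot, y to its left, z up, the work surface at z = 0. Lengths are in m, angles in rad, forces in N, time in s.
With the tool pointing down it reaches from about 0.325 to 0.85 m from the base axis. Payload 4.4 kg.
Tool frame: the origin (TCP) lies on the centre line of the jaws, within the pads' length; the fingertips stand 17 mm ahead of it and the grasp point (between the pads) lies 2 mm behind it (robot.tip_extent is the distance from the TCP to the fingertips, in m); x points along the fingers, y is the direction in which the jaws open and shut, and the axes are right-handed (so a half turn about x gives the same grasp; the last joint's range is limited). The gripper opens to 94 mm and grips with 3 to 60 N. Pads are 16 mm wide; open, the fingers measure 119 mm over their backs; the gripper's body (75 mm by 177 mm) begins 78 mm behind the grasp point.
Start: joints at [1.147, 0.207, 1.542, -0, 1.393, -0.15], TCP at [0.155, 0.554, 0.222] pointing down, gripper open.
Joint ranges: [-2.73, 2.73], [-0.86, 2.22], [0.23, 2.46], [-1.11, 4.25], [0.08, 2.63], [-2.82, 2.82]. Speed limits (rad/s): [2.79, 2.79, 3.14, 3.14, 3.14, 3.14].

## Interface

Orientations are given as a rotation vector (axis times angle).
In Python, from workcell import monitor, grab_frame, job, robot gives the robot as it stands.
- The arm moves only by the tool jog_arm, never from a script. Its argument "series" is a list of rows, each a list of 7 numbers: the finger opening in mm, from 0 to 94, then the shift along the world's x, y, z in mm, then the turn, a rotation vector about the world's x, y, z in degrees. A call has 1 to 12 rows; each row shifts and turns the commanded pose from where the row before left it; what a row does not reach is not made up. A row lasts 1/8 s, in which the tool goes at most 62.5 mm and 10.7 degrees, less where a joint would pass 70% of its speed; a pose out of reach is approached as far as the arm can. A call is refused whole if a number of a shift passes 62.5 or a number of a turn 10.7, either way. A call with a gripper value outside its range is refused whole. The fingers move at their own pace and stop on an object; "squeeze" is the grip in N (left out, the last holds). Time passes only in rows, so rows that do not move let the fingers close. It gives the time, the measured TCP pose, the force and the opening at its end, in the units of the state.
- monitor.state(): the state, without advancing time (a new reading comes with each control period).
- grab_frame(name): name is "side" or "top"; returns a dict with "frame" (480x640x3 uint8, red, green, blue), "fov_y" (degrees; the focal length in pixels is half the picture's height over the tangent of half this angle, whatever the lens; pixels are square), "cx", "cy" (the principal point, pixels), "k1" (the pictures are not rectified: a ray, as slopes to the right and down, at radius r is drawn at 1 + k1 r^2 times it, then the intrinsics apply), "origin" and "attitude" of the camera in the world. Camera axes: x right, y down, z forward; pixel columns grow to the right and rows downward; lengths in m; the calibration is good to about 2 mm. A picture is of the moment at which its call begins. There is no depth.
- job.job_done(): hands the job in, once; it reports no verdict.
The state is a dict: "clock": time; "joints": joint angles; "qd": joint speeds; "joint_efforts": joint torques, N m; "eef_pos": TCP position; "ee_rot": TCP orientation; "force": force on the tool from outside, world axes, zero at the start; "moment": the same for the moment, N m; "gripper_width": finger opening in m.
Only numpy, scipy, OpenCV 4.12 (cv2) and the standard library are available. Lean on these libraries where they do the work, as an engineer would, in place of code of your own. Each camera call takes 0.05 s, during which the arm holds its last target. There are 200 camera calls.

## Task

Post the small metal cassette into the drop-off box without gripping it: with one fingertip push the roller bar at the flap's side towards the box and hold the flap open, and at the same time push the cassette along the sill and under the flap with the other fingertip until it drops into the box. Keep the flap held open until the cassette has dropped, then back off so that the flap springs shut. Do not pick the cassette up, and leave the dish, beaker, jar and tip rack where they stand.

Things in the scene. Friction and masses are not known exactly. Their poses are not given: they have to be found in the camera images.
- unit: Fixed drop-off box; origin on the bench under the middle of the flap's hinge line; x into the box, y left along the hinge, z up. Clear acrylic hood: side walls 4 mm thick outside y +-30 mm, x 0 to 104; roof from x 6 mm back, its top 128 mm above the bench. The space left of the hood is free.
- sill_end (a point): Middle of the inner edge of the sill, at x -6, y 0, z 70 mm in the unit's frame. The sill is the flat top of the white front block, 70 mm above the bench, from x -106 to -6 mm, y -115 to +90 mm. Beyond its end the floor drops into the well.
- well (a point): Centre of the well's floor inside the box, at x 47, y 0, z 6 mm in the unit's frame. The well spans x -6 to 100 and y -30 to +30 mm inside its walls.
- flap (a joint): Flap angle, rad: 0 shut (upright), growing as its lower edge swings into the box (+x) and up; stop at 1.4. Steel plate 58 x 3 mm, hinged along y at x 0, 120 mm above the bench on a 6 mm pin; lower edge 47 mm below the hinge, 3 mm above sill level. A spring shuts it, 2 to 3 N at the side bar. The cassette passes clear under it from about 0.76 rad.
- flap_tab (a point): Centre of the flap's side bar: a black free-turning roller, 12 mm diameter, 42 mm long, parallel to the hinge, left of the box, y 40 to 82 mm in the unit's frame. It turns with the flap on a 34 mm radius: shut, its axis is at x -29.4, 33 mm above the sill; pushed in +x it opens the flap and sinks to 16 mm above the sill at 1.05 rad (x 0), then rises. An upright finger can follow it.
- cassette: Loose flat metal cassette, 28 mm along its x, 40 mm along its y, 16 mm high, about 90 g, lying flat on the sill in front of the flap with its x roughly towards the flap. Origin at the centre of its underside. It tips off the sill into the well when its centre passes the sill's end.
- dish: Bystander: loose round clear dish, 57 mm diameter, 15 mm high, on the right part of the sill. Origin at the centre of its underside.
- beaker: Bystander: loose glass beaker, 68 mm diameter, 85 mm high, on the bench right of the unit. Origin at the centre of its underside.
- jar: Bystander: loose white jar, 52 mm diameter, 70 mm high, on the bench left of the unit. Origin at the centre of its underside.
- tip_rack: Bystander: loose white pipette-tip rack, 85 x 120 mm, 52 mm high, on the bench behind and left of the unit. Origin at the centre of its underside.
Things that resemble listed ones, but are neither listed nor needed, are in the scene too. Of the things like the cassette, leave any that is pink; of the rest the smaller one is meant.

How it is judged:
By the outcome, as a careful person would: the job done as asked, in the order asked, and still so for the second after the job is handed in, with the robot touching nothing.
It also fails if it takes over 35 s, if anything falls off the work surface, if the arm or the gripper's body presses on something with over 40 N, if the wrist force passes 120 N, or if a joint passes its speed limit or range.

## Working session

There is one attempt and no reset: what is moved stays moved. The work goes in short steps, Python scripts to look and compute and a tool call to move; the robot and the scene stay as the last step left them, time stands still between calls to the robot, and variables do not carry over. Pictures are saved under pics/ and viewed, about 8 in all and at most 12, crops included, and the job is handed in when it is done.

Besides the shell and the picture viewer there is one more tool, called after ">>>" as name(argument=value, ...), one argument or row to a line, values as JSON. jog_arm: Moves the arm, as the interface text tells. Its arguments: {"type":"object","properties":{"series":{"type":"array","items":{"type":"array","items":{"type":"number"}}},"squeeze":{"type":"number"}},"required":["series"]}

```bash
mkdir -p pics
cat > h.py <<'E'
import numpy as np, cv2
from workcell import monitor, grab_frame, job, robot
def grab(n,f):
    d=grab_frame(n); cv2.imwrite('pics/'+f,cv2.cvtColor(d['frame'],cv2.COLOR_RGB2BGR)); return d
def K(d):
    f=240/np.tan(np.radians(d['fov_y'])/2); return np.array([[f,0,d['cx']],[0,f,d['cy']],[0,0,1.]])
def R(d):
    a=np.array(d['attitude'],float)
    from scipy.spatial.transform import Rotation as Q
    return a if a.shape==(3,3) else (Q.from_rotvec(a).as_matrix() if a.size==3 else Q.from_quat(a).as_matrix())
def on_plane(d,uv,z):
    p=cv2.undistortPoints(np.array(uv,float).reshape(-1,1,2),K(d),np.array([d['k1'],0,0,0.])).reshape(-1,2)
    # forward model: drawn = ray*(1+k1 r^2) -> opencv k1
    r=np.c_[p,np.ones(len(p))]@R(d).T; o=np.array(d['origin'])
    return o+r*((z-o[2])/r[:,2])[:,None]
def proj(d,P):
    P=(np.array(P,float).reshape(-1,3)-np.array(d['origin']))@R(d)
    return cv2.projectPoints(P,np.zeros(3),np.zeros(3),K(d),np.array([d['k1'],0,0,0.]))[0].reshape(-1,2)
E
python3 - <<'E'
from h import *
print(monitor.state())
for n in('top','side'):
    d=grab(n,n+'0.png'); print({k:v for k,v in d.items() if k!='frame'})
E
```

```text
{'clock': 0.0, 'joints': array([ 1.14647669e+00,  2.07437031e-01,  1.54293602e+00, -4.46597455e-06,
        1.39348241e+00, -1.50484896e-01]), 'qd': array([-0.00022438, -0.00048474,  0.00085657,  0.00036784, -0.00096008,
        0.00052916]), 'joint_efforts': array([ 1.27605210e-03, -3.70865858e+01, -2.81421518e+01,  6.99849520e-02,
        3.59385344e-02, -1.61316957e-04]), 'eef_pos': array([0.15518135, 0.55287302, 0.2212896 ]), 'ee_rot': array([ 0.21325616,  1.56072485, -0.21667578]), 'force': array([ 0.81298643, -0.43002303,  0.28281095]), 'moment': array([-0.01379511, -0.0357814 , -0.02267106]), 'gripper_width': 0.09407686727596516}
{'fov_y': 46.39653438014389, 'cx': 313.6684524218593, 'cy': 240.04984693940307, 'k1': 0.0449550722717901, 'origin': array([0.50538393, 0.0288698 , 1.15997742]), 'attitude': array([-2.17463461,  2.23547915, -0.08464483])}
{'fov_y': 54.30727053995736, 'cx': 319.0091958164016, 'cy': 244.97450589346016, 'k1': -0.05642816839860398, 'origin': array([ 0.2839813 , -0.45642628,  0.62756793]), 'attitude': array([-2.2266722 ,  0.66443849, -0.26598781])}
```

View pics/top0.png

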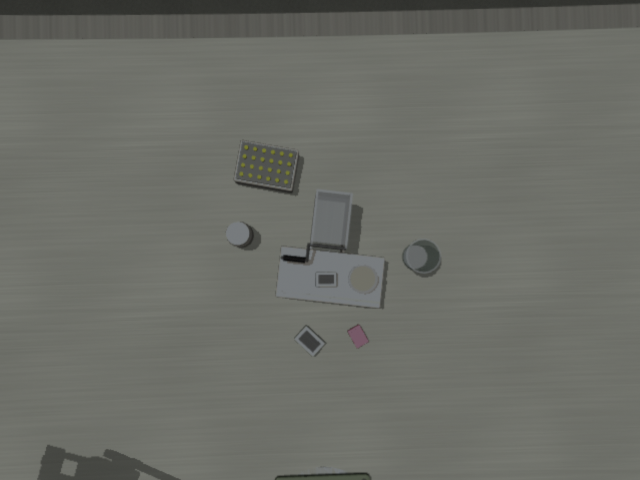

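View pics/side0.png

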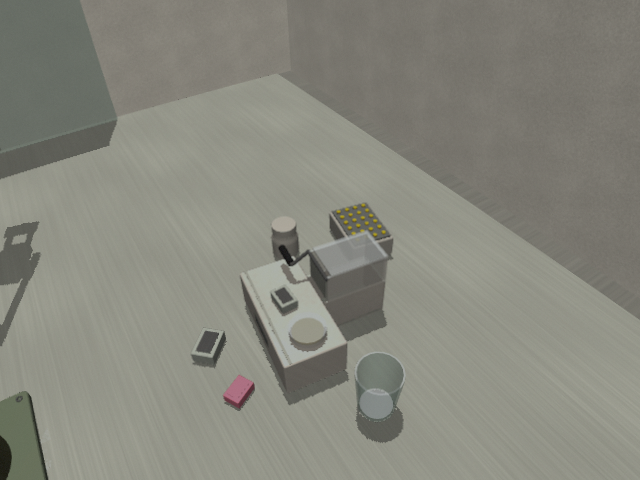

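Top view: the candidates are the cassette on the sill (326,279), a larger grey one on the bench (310,341) and a pink one (358,336). The one on the sill fits: not pink, the smaller, and in front of the flap. The roller is at about (294,259), the dish at (363,279).

Run:
```python
from h import *
d=grab('top','t1.png'); im=cv2.imread('pics/t1.png')
c=cv2.resize(im[235:320,265:400],None,fx=5.9,fy=5.9,interpolation=cv2.INTER_CUBIC)
c=cv2.convertScaleAbs(c,alpha=1.4); cv2.imwrite('pics/t1c.png',c)
g=cv2.cvtColor(im,cv2.COLOR_BGR2GRAY)
uv=[[281,248],[385,257],[381,307],[277,297]]
print(np.round(on_plane(d,uv,.07)*1000,1))
s=cv2.imread('pics/side0.png'); s=cv2.resize(s[215:375,220:400],None,fx=3.7,fy=3.7,interpolation=cv2.INTER_CUBIC)
cv2.imwrite('pics/s1c.png',cv2.convertScaleAbs(s,alpha=1.3))
```

```text
[[ 549.9   66.9   70. ]
 [ 526.8 -135.2   70. ]
 [ 430.1 -124.    70. ]
 [ 455.3   77.    70. ]]
```

View pics/t1c.png

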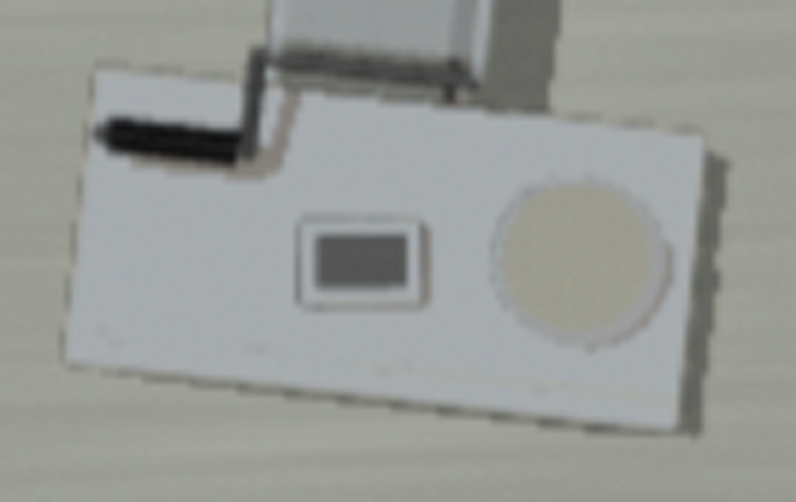

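The crop confirms the choice: cassette corners (299,217),(427,220),(424,307),(297,305), roller from (103,135) to (240,147), sill corners (97,66),(705,133),(680,432),(66,362), dish centre (582,264).

```bash
cat >> h.py <<'E'
def fitunit(d,uvc):
    w=on_plane(d,uvc,.07)[:,:2]*1000
    u=np.array([[-6,90],[-6,-115],[-106,-115],[-106,90.]])
    wc,uc=w.mean(0),u.mean(0); H=(u-uc).T@(w-wc); a=np.arctan2(H[0,1]-H[1,0],H[0,0]+H[1,1])
    Rm=np.array([[np.cos(a),-np.sin(a)],[np.sin(a),np.cos(a)]]); t=wc-Rm@uc
    return a,Rm,t,w-(u@Rm.T+t)
E
python3 - <<'E'
from h import *
d=grab('top','t2.png')
f=lambda c:np.array(c,float)/5.9+[265,235]-.4
a,Rm,t,res=fitunit(d,f([(97,66),(705,133),(680,432),(66,362)]))
print('yaw',np.degrees(a),'t',t,'res',res.round(1))
U=lambda c,z:(((on_plane(d,f(c),z)[:,:2]*1000)-t)@Rm).round(1)
c=[(299,217),(427,220),(424,307),(297,305)]
print('cass unit',U(c,.086),U(c,.086).mean(0)); w=on_plane(d,f(c),.086)*1000; print('world',w.round(1),w.mean(0))
print('roller',U([(103,135),(240,147)],.103)); print('dish',U([(582,264),(497,264),(667,264)],.085))
print('hinge/hood left edge', U([(262,60),(475,75)],.12))
E
```

```text
yaw -7.827037243664515 t [548.8728414 -22.5123257] res [[-1.  -0.7]
 [-0.7  2.2]
 [ 0.4  0.3]
 [ 1.2 -1.8]]
cass unit [[-49.1  17.9]
 [-45.6 -23.5]
 [-73.7 -25.5]
 [-77.5  15.5]] [-61.475  -3.9  ]
world [[502.7   1.9  86. ]
 [500.5 -39.6  86. ]
 [472.4 -37.8  86. ]
 [474.2   3.4  86. ]] [487.45803863 -18.00126226  86.        ]
roller [[-29.9  83.5]
 [-29.   39.5]]
dish [[ -54.3  -75.2]
 [ -57.3  -47.7]
 [ -51.3 -102.7]]
hinge/hood left edge [[ -1.3  35.7]
 [  1.3 -31.6]]
```

View pics/s1c.png

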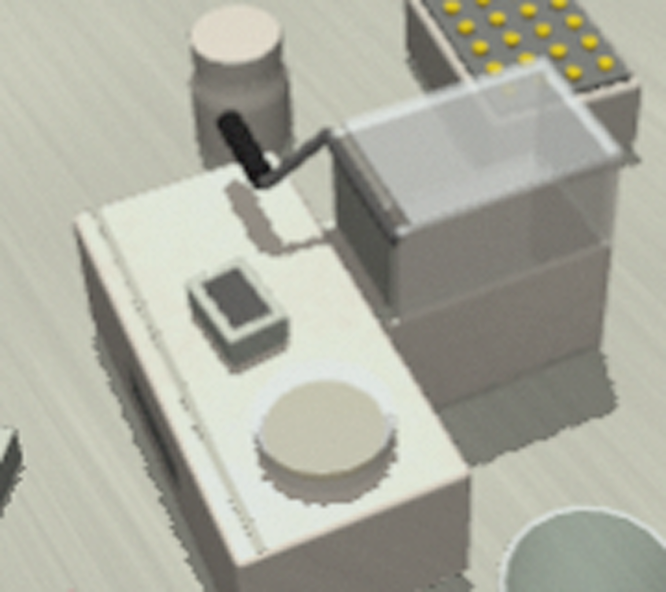

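```bash
cat >> h.py <<'E'
from scipy.spatial.transform import Rotation as Q
A=np.radians(-7.83); RU=np.array([[np.cos(A),-np.sin(A)],[np.sin(A),np.cos(A)]]); T=np.array([548.9,-22.5])
def toW(u): return np.array(u,float)@RU.T+T
def toU(w): return (np.array(w,float)-T)@RU
def st():
    s=monitor.state(); M=Q.from_rotvec(s['ee_rot']).as_matrix(); p=np.array(s['eef_pos'])*1000
    y=M[:,1]; yaw=np.degrees(np.arctan2(y[1],y[0]))
    yu=(yaw+7.83-90+90)%180-90   # jaw axis yaw relative to unit y
    sep=s['gripper_width']*1000+12.5; u=toU(p[:2]); ax=np.array([-np.sin(np.radians(yu)),np.cos(np.radians(yu))])
    fx=np.array([np.cos(np.radians(yu)),np.sin(np.radians(yu))])
    print('clk',round(s['clock'],2),'tcp',p.round(1),'unit',u.round(1),'jawyaw_u',round(yu,1),'toolx',M[:,0].round(3),'F',np.round(s['force'],1),'w',round(s['gripper_width']*1000,1),'j',np.round(s['joints'],2))
    L=u+ax*sep/2; Rr=u-ax*sep/2
    print('L ctr',L.round(1),'R ctr',Rr.round(1)); return s
E
python3 - <<'E'
from h import *
st(); print('target',toW([-93,30]))
E
```

```text
clk 0.2 tcp [155.3 553.1 221.7] unit [-468.4  516.7] jawyaw_u -7.9 toolx [-0.001 -0.001 -1.   ] F [-0.2  0.5  0.5] w 94.0 j [ 1.15  0.21  1.54 -0.    1.39 -0.15]
L ctr [-461.1  569.4] R ctr [-475.6  463.9]
target [460.85410134  19.89008998]
```

>>> jog_arm(
  series=[
    [56,25.5,-44.4,0,0,0,0.66],
    [56,25.5,-44.4,0,0,0,0.66],
    [56,25.5,-44.4,0,0,0,0.66],
    [56,25.5,-44.4,0,0,0,0.66],
    [56,25.5,-44.4,0,0,0,0.66],
    [56,25.5,-44.4,0,0,0,0.66],
    [56,25.5,-44.4,0,0,0,0.66],
    [56,25.5,-44.4,0,0,0,0.66],
    [56,25.5,-44.4,0,0,0,0.66],
    [56,25.5,-44.4,0,0,0,0.66],
    [56,25.5,-44.4,0,0,0,0.66],
    [56,25.5,-44.4,0,0,0,0.66],
  ],
)

```text
clock: 1.7
eef_pos: [0.462, 0.0192, 0.2225]
ee_rot: [0.107, 1.568, -0.106]
force: [0.5, 0.2, 0.3]
gripper_width: 0.0558
```

>>> jog_arm(
  series=[
    [56,0,0,-35,0,0,0],
    [56,0,0,-35,0,0,0],
    [56,0,0,0,0,0,0],
    [56,0,0,0,0,0,0],
  ],
)

```text
clock: 2.2
eef_pos: [0.4622, 0.0208, 0.1535]
ee_rot: [0.106, 1.567, -0.106]
force: [-0.4, 1.0, -0.1]
gripper_width: 0.0558
```

Run:
```python
from h import *
st(); d=grab('side','s3.png'); im=cv2.imread('pics/s3.png'); cv2.imwrite('pics/s3c.png',cv2.convertScaleAbs(cv2.resize(im[150:390,170:450],None,fx=2.4,fy=2.4),alpha=1.3))
```

```text
clk 2.2 tcp [462.2  20.8 153.5] unit [-91.8  31.1] jawyaw_u 0.1 toolx [ 0.001 -0.    -1.   ] F [-0.4  1.  -0.1] w 55.8 j [-0.14  0.04  1.88 -0.    1.22 -1.58]
L ctr [-91.8  65.2] R ctr [-91.7  -3.1]
```

View pics/s3c.png

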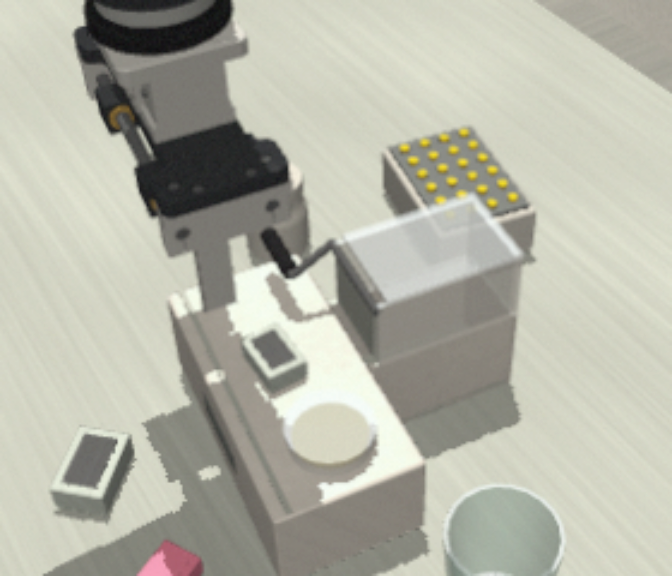

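>>> jog_arm(
  series=[
    [56,0,0,-25,0,0,0],
    [56,0,0,-25,0,0,0],
    [56,0,0,-12,0,0,0],
    [56,0,0,0,0,0,0],
  ],
)

```text
clock: 2.75
eef_pos: [0.4616, 0.0209, 0.0907]
ee_rot: [0.106, 1.568, -0.106]
force: [-0.1, 0.1, 0.5]
gripper_width: 0.0561
```

Run:
```python
from h import *
st(); d=grab('side','s4.png'); im=cv2.imread('pics/s4.png')
for u,z in (([-83.8,-3],75),([-83.8,65],75)):
    w=toW(u); q=proj(d,[w[0]/1e3,w[1]/1e3,z/1e3])[0]; print(q,(q-[200,215])*3.7)
    cv2.circle(im,tuple(int(v) for v in q),1,(0,0,255),-1)
cv2.imwrite('pics/s4c.png',cv2.convertScaleAbs(cv2.resize(im[215:375,200:400],None,fx=3.7,fy=3.7),alpha=1.3))
```

```text
clk 2.75 tcp [461.6  20.9  90.7] unit [-92.4  31.1] jawyaw_u 0.1 toolx [-0. -0. -1.] F [-0.1  0.1  0.5] w 56.1 j [-0.14  0.13  1.93 -0.    1.08 -1.58]
L ctr [-92.4  65.4] R ctr [-92.3  -3.2]
[270.56740157 305.54093978] [261.09938582 335.00147719]
[256.0386139  276.88986737] [207.34287142 228.99250927]
```

View pics/s4c.png

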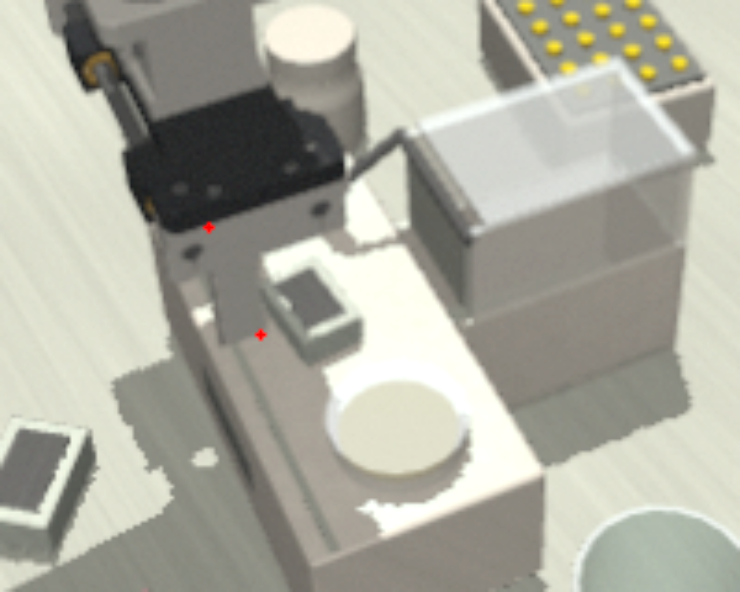

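>>> jog_arm(
  series=[
    [56,5.4,-0.75,0,0,0,0],
    [56,5.4,-0.75,0,0,0,0],
    [56,5.4,-0.75,0,0,0,0],
    [56,5.4,-0.75,0,0,0,0],
    [56,5.4,-0.75,0,0,0,0],
    [56,5.4,-0.75,0,0,0,0],
    [56,5.4,-0.75,0,0,0,0],
    [56,5.4,-0.75,0,0,0,0],
    [56,0,0,0,0,0,0],
  ],
)

```text
clock: 3.92
eef_pos: [0.5054, 0.0146, 0.0905]
ee_rot: [0.106, 1.567, -0.107]
force: [-0.1, 0.8, -0.2]
gripper_width: 0.0557
```

Run:
```python
from h import *
st(); d=grab('side','s5.png'); im=cv2.imread('pics/s5.png')
cv2.imwrite('pics/s5c.png',cv2.convertScaleAbs(cv2.resize(im[215:375,200:400],None,fx=3.7,fy=3.7),alpha=1.3))
```

```text
clk 3.92 tcp [505.4  14.6  90.5] unit [-48.2  30.9] jawyaw_u 0.1 toolx [ 0.001 -0.    -1.   ] F [-0.1  0.8 -0.2] w 55.7 j [-0.14  0.21  1.83 -0.    1.1  -1.58]
L ctr [-48.2  64.9] R ctr [-48.2  -3.2]
```

View pics/s5c.png

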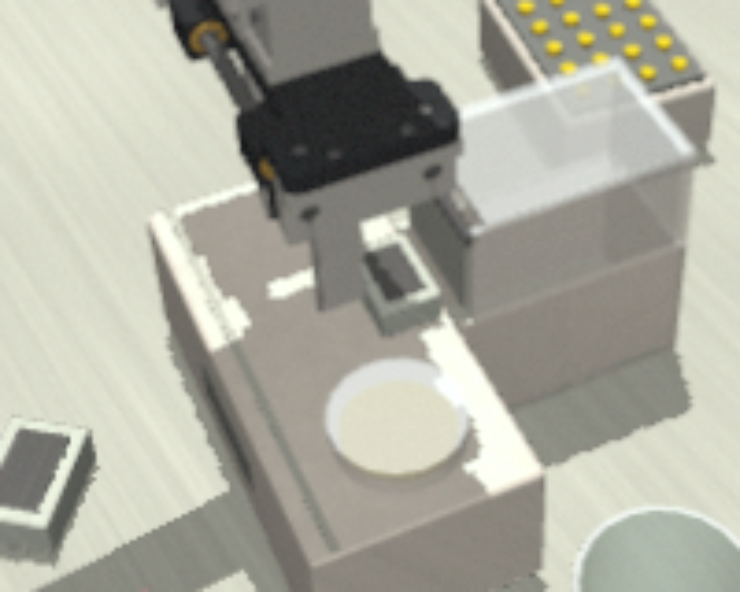

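>>> jog_arm(
  series=[
    [56,2.9,-1.4,0,0,0,-4.6],
    [56,2.9,-1.4,0,0,0,-4.6],
    [56,2.9,-1.4,0,0,0,-4.6],
    [56,2.9,-1.4,0,0,0,-4.6],
    [56,2.9,-1.4,0,0,0,-4.6],
    [56,2.9,-1.4,0,0,0,-4.6],
    [56,0,0,0,0,0,0],
    [56,0,0,0,0,0,0],
  ],
)

```text
clock: 4.97
eef_pos: [0.5207, 0.0069, 0.0898]
ee_rot: [0.482, 1.519, -0.483]
force: [-3.4, 2.0, 0.0]
gripper_width: 0.0559
```

Run:
```python
from h import *
st(); d=grab('side','s6.png'); im=cv2.imread('pics/s6.png')
cv2.imwrite('pics/s6c.png',cv2.convertScaleAbs(cv2.resize(im[215:375,220:420],None,fx=3.7,fy=3.7),alpha=1.3))
```

```text
clk 4.97 tcp [520.7   6.9  89.8] unit [-31.9  25.3] jawyaw_u -27.5 toolx [-0.003  0.001 -1.   ] F [-3.4  2.   0. ] w 55.9 j [-0.15  0.25  1.79  0.    1.11 -1.11]
L ctr [-16.2  55.6] R ctr [-47.7  -5.1]
```

View pics/s6c.png

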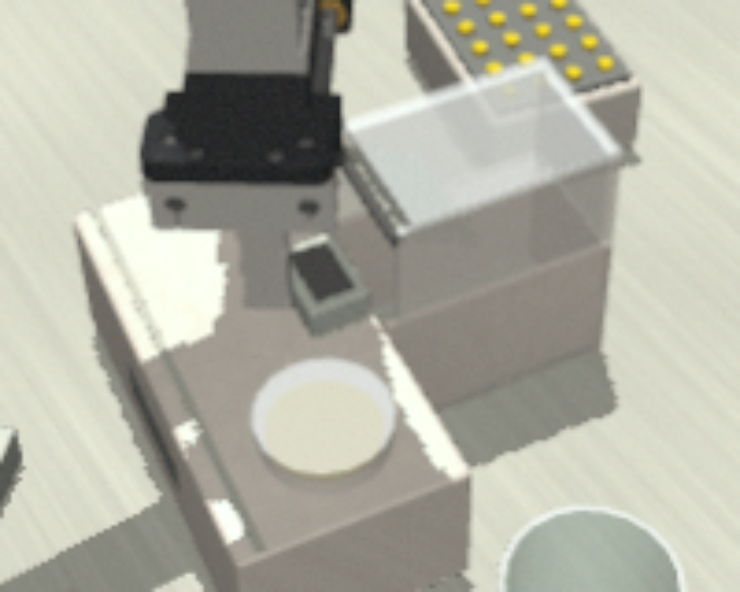

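Flap swung open (roller sunk, force about −3.4 N), cassette in front of the opening with top corners near (289,247),(326,237),(370,290),(315,312). I check its position against the opening.

Run:
```python
from h import *
d=grab('side','s7.png'); im=cv2.imread('pics/s7.png')
f=lambda c:np.array(c,float)/3.7+[220,215]-.4
U=toU(on_plane(d,f([(289,247),(326,237),(370,290),(315,312)]),.086)[:,:2]*1000); print(U.round(1),U.mean(0))
# side-view check of the unit: sill inner-right corner, z=70
print(toU(on_plane(d,f([(467,472)]),.07)[:,:2]*1000))
b=cv2.resize(im[260:320,280:340],None,fx=9,fy=9,interpolation=cv2.INTER_CUBIC)
cv2.imwrite('pics/s7c.png',cv2.convertScaleAbs(b,alpha=1.5))
```

```text
[[-29.6  16. ]
 [-12.9  14.4]
 [ -8.7 -21.6]
 [-34.3 -22.7]] [-21.40873594  -3.45425279]
[[  -8.98940451 -111.11125295]]
```

View pics/s7c.png

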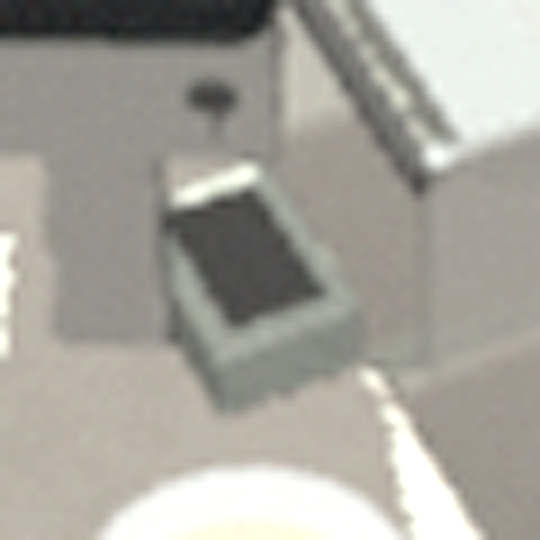

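Run:
```python
from h import *
d=grab('side','s8.png')
f=lambda c:np.array(c,float)/3.7+[200,215]-.4
def onvy(uv,y):
    o=np.array(d['origin'])*1000; p=on_plane(d,uv,0.0)[0]*1000; r=p-o
    ou=toU(o[:2]); ru=toU(p[:2])-ou; t=(y-ou[1])/ru[1]; P=o+r*t; return np.r_[toU(P[:2]),P[2]]
for y in(-9.5,-20,-30):
    print(y,[onvy(f([c]),y).round(1) for c in((240,345),(215,280),(262,262),(165,275),(345,225),(345,195))])
```

```text
-9.5 [array([-95.4,  -9.5,  82.5]), array([-101.3,   -9.5,  124.9]), array([-81.5,  -9.5, 125.9]), array([-120.3,   -9.5,  136.8]), array([-45.7,  -9.5, 130.6]), array([-44.7,  -9.5, 147.1])]
-20 [array([-97.9, -20. ,  95. ]), array([-103.6,  -20. ,  136.4]), array([-84.3, -20. , 137.4]), array([-122.2,  -20. ,  148.1]), array([-49.3, -20. , 142.1]), array([-48.3, -20. , 158.1])]
-30 [array([-100.2,  -30. ,  107. ]), array([-105.9,  -30. ,  147.4]), array([-87. , -30. , 148.4]), array([-124. ,  -30. ,  158.9]), array([-52.8, -30. , 152.9]), array([-51.8, -30. , 168.7])]
```

>>> jog_arm(
  series=[
    [56,2.2,0.2,0,0,0,2.5],
    [56,2.2,0.2,0,0,0,2.5],
    [56,2.2,0.2,0,0,0,2.5],
    [56,2.2,0.2,0,0,0,2.5],
    [56,2.2,0.2,0,0,0,2.5],
    [56,2.2,0.2,0,0,0,2.5],
    [56,2.2,0.2,0,0,0,2.5],
    [56,2.2,0.2,0,0,0,2.5],
    [56,0,0,0,0,0,0],
    [56,0,0,0,0,0,0],
    [56,0,0,0,0,0,0],
  ],
)

```text
clock: 6.5
eef_pos: [0.5395, 0.0077, 0.0904]
ee_rot: [0.21, 1.561, -0.211]
force: [-4.1, -1.8, -0.0]
gripper_width: 0.0556
```

Run:
```python
from h import *
st(); d=grab('side','s9.png'); im=cv2.imread('pics/s9.png')
cv2.imwrite('pics/s9c.png',cv2.convertScaleAbs(cv2.resize(im[215:335,260:410],None,fx=4.9,fy=4.9,interpolation=cv2.INTER_CUBIC),alpha=1.5))
```

```text
clk 6.5 tcp [539.5   7.7  90.4] unit [-13.4  28.6] jawyaw_u -7.6 toolx [-0.    -0.001 -1.   ] F [-4.1 -1.8 -0. ] w 55.6 j [-0.15  0.28  1.75 -0.    1.11 -1.45]
L ctr [-9.  62.3] R ctr [-17.9  -5.1]
```

View pics/s9c.png

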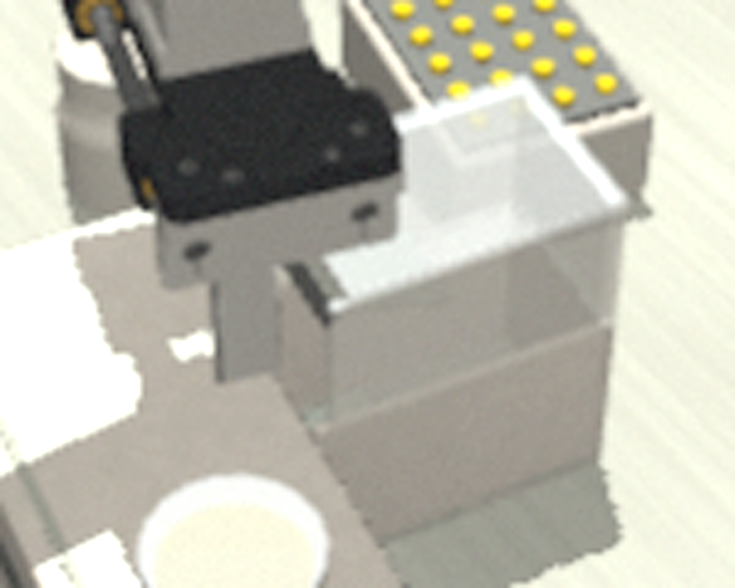

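Cassette gone from the sill, nothing above well-floor level in the clear hood: it has dropped. Backing off straight, then up and aside.

>>> jog_arm(
  series=[
    [56,-8,1.1,0,0,0,0],
    [56,-14,1.9,0,0,0,0],
    [56,-20,2.7,0,0,0,0],
    [56,-20,2.7,0,0,0,0],
    [56,-12,1.6,0,0,0,0],
    [56,0,0,35,0,0,0],
    [56,0,0,50,0,0,0],
    [56,0,20,45,0,0,0],
    [56,-10,55,0,0,0,0],
    [56,-10,55,0,0,0,0],
    [56,-10,55,0,0,0,0],
    [56,-10,55,0,0,0,0],
  ],
)

```text
clock: 8.05
eef_pos: [0.4258, 0.2603, 0.2213]
ee_rot: [0.213, 1.558, -0.209]
force: [0.6, 0.8, 0.0]
gripper_width: 0.0562
```

Run:
```python
from h import *
st(); grab('side','s10.png'); grab('top','t10.png')
a=cv2.imread('pics/s10.png')[205:395,220:420]; b=cv2.imread('pics/t10.png')[130:320,220:450]
c=np.hstack([cv2.resize(a,None,fx=1.85,fy=1.85,interpolation=cv2.INTER_CUBIC),cv2.resize(b,None,fx=1.85,fy=1.85,interpolation=cv2.INTER_CUBIC)])
cv2.imwrite('pics/f.png',cv2.convertScaleAbs(c,alpha=1.4))
```

```text
clk 8.05 tcp [425.8 260.3 221.3] unit [-160.5  263.4] jawyaw_u -7.5 toolx [ 0.003  0.002 -1.   ] F [0.6 0.8 0. ] w 56.2 j [ 0.37  0.04  1.73  0.    1.37 -0.93]
L ctr [-156.   297.5] R ctr [-165.   229.4]
```

View pics/f.png

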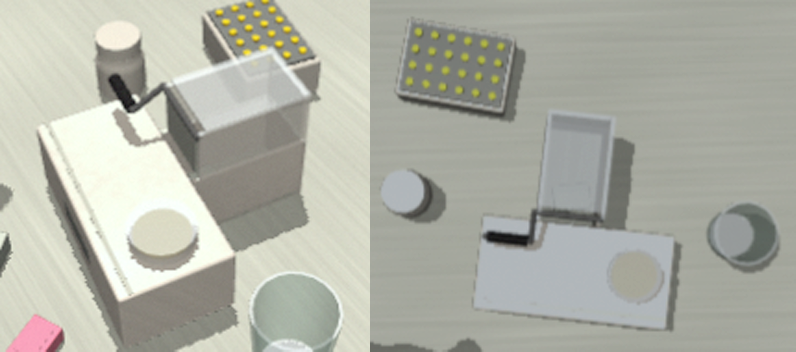

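Sill empty, flap shut with the roller back at (508,238), bystanders as before; a faint outline appears in the well at about (573,200). I'll check that by differencing before handing in.

Run:
```python
from h import *
a=cv2.imread('pics/t2.png',0);b=cv2.imread('pics/t10.png',0)
m=cv2.absdiff(a,b); _,t=cv2.threshold(m,12,255,0); n,_,s,c=cv2.connectedComponentsWithStats(t)
for i in range(1,n):
    if s[i,4]>8 and s[i,1]<325: print(s[i],c[i].round(1))
y=cv2.resize(b[188:256,305:360],None,fx=8,fy=8,interpolation=cv2.INTER_CUBIC)
cv2.imwrite('pics/w.png',cv2.normalize(y,None,0,255,cv2.NORM_MINMAX))
```

```text
[315 271  24  17 340] [326.4 279.2]
[    9   295   348   185 33055] [155.9 389.5]
```

View pics/w.png

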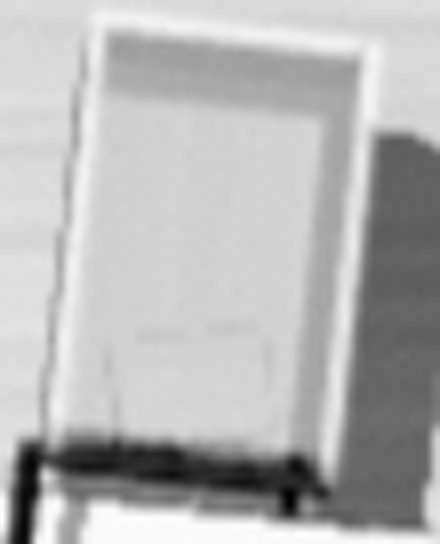

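The well crop shows the cassette's outline, about 41 mm wide, inside the box at crop (105–270, 325). The only other scene change is where it used to stand.

```bash
python3 -c "
from h import *
print(job.job_done())"
```

```text
the job is handed in; nothing more can be done
None
```

The cassette is posted into the drop-off box, and the job was handed in at about 8 s.

- **Push:** I slid the cassette along the sill with the right fingertip until it was just short of the flap. I then turned the gripper so the left fingertip pushed the roller and held the flap open at about 1.05 rad. Still holding it, I pushed the cassette under the flap until it dropped. I backed off straight, and the flap closed.
- **Last checks:**
  - The sill is empty and a faint outline about 41 mm wide shows in the well.
  - The roller is back at its shut position.
  - Comparing top views from before and after, the only change outside the arm's area is where the cassette used to stand. The dish, beaker, jar and rack have not moved.
  - The arm is clear of everything, and the highest force in my readings was about 4.5 N.
- **Not confirmed:** I did not see the cassette's exact resting height or attitude. Its outline is faint, and it may have landed upside down or leaning. No check failed or disagreed.

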